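# Eject the valve block from the test nest

## Robot

A 7-joint arm with a two-finger parallel gripper is mounted at the origin on the work surface. World frame = base frame: x ahead of the robot, y to its left, z up, the work surface at z = 0. Lengths are in m, angles in rad, forces in N, time in s.
With the tool pointing down it reaches from about 0.35 to 0.9 m from the base axis. Payload 8.1 kg.
Tool frame: the origin (TCP) lies midway between the tips of the shut fingers; the grasp point (between the pads) lies 19 mm behind it; z points along the fingers, y is the line along which they close (so a half turn about z gives the same grasp; the last joint's range is limited). The gripper opens to 92 mm and grips with 3 to 60 N. Pads are 19 mm wide; open, the fingers measure 130 mm over their backs; the gripper's body (75 mm by 190 mm) begins 47 mm behind the grasp point.
Start: joints at [-1.208, 0.434, 0.025, 1.573, -0.012, 1.134, -0.075], TCP at [0.281, 0.558, 0.227] pointing down, gripper open.
Joint ranges: [-2.62, 2.62], [-0.44, 2.09], [-1.27, 1.32], [0.08, 2.57], [-1.32, 4.46], [0.12, 2], [-2.74, 2.74]. Speed limits (rad/s): [2.22, 2.22, 3.01, 3.01, 3.14, 3.14, 3.14].

## Interface

Orientations are given as a rotation vector (axis times angle).
In Python, from cell import arm gives the robot as it stands.
- The arm moves only by the tool send_rows, never from a script. Its argument "increments" is a list of rows, each a list of 3 entries, a list of its own where there are three numbers: the finger opening in cm, from 0 to 9.18, then the shift along the tool's x, y, z in cm, then the turn, a rotation vector about the tool's x, y, z in rad. A call has 1 to 5 rows; each row shifts and turns the commanded pose from where the row before left it, along the tool's axes as they then stand; what a row does not reach is not made up. A row lasts 1/10 s, in which the tool goes at most 50 mm and 8.59 degrees, less where a joint would pass 70% of its speed; a pose out of reach is approached as far as the arm can. A call is refused whole if a number of a shift passes 5 or a number of a turn 0.15, either way. A call with a gripper value outside its range is refused whole. The fingers move at their own pace and stop on an object; "force" is the grip in N (left out, the last holds). Time passes only in rows, so rows that do not move let the fingers close. It gives the time, the measured TCP pose, the force, the opening and the grip force at its end, in the units of the state.
- arm.observe(): the state, without advancing time (a new reading comes with each control period).
- arm.get_image(name): name is "scene" or "top"; returns the picture (480x640x3 uint8, red, green, blue); there is no depth.
- arm.camera_params(name): a dict with "camera_matrix" (3x3 intrinsics, pixels), "R" (3x3) and "t" (3): a world point X has camera coordinates R X + t. Camera axes: x right, y down, z forward; pixel columns grow to the right and rows downward; lengths in m; the calibration is good to about 2 mm. A picture is of the moment at which its call begins. camera_params takes no time and is no camera call.
- arm.sign_off(): hands the job in; it is judged then, once.
The state is a dict: "clock": time; "joints": joint angles; "dq": joint speeds; "joint_efforts": joint torques, N m; "position": TCP position; "ee_rot": TCP orientation; "force": force on the tool from outside, world axes, zero at the start; "ft_torque": the same for the moment, N m; "width": opening from 0.0 (shut) to 1.0 (fully open); "gripper_force": force on a finger pad.
Only numpy, scipy, OpenCV 4.12 (cv2) and the standard library are available. Lean on these libraries where they do the work, as an engineer would, in place of code of your own. Each camera call takes 0.05 s, during which the arm holds its last target. There are 200 camera calls.

## Task

One pocket of the twin test nest holds a square valve block sunk flush in it: press the lever in front of that pocket right down so that the block rises, then take it out and set it down gently, upright, in the empty cell of the blue tray. After that lift the same lever fully back up, so that the nest is ready for the next block. Leave the round cartridge with the stem seated in the other pocket, do not shift the blocks already in the tray or the ball valve, and do not bump the gauge stand.

Things in the scene. Friction and masses are not known exactly. Their poses are not given: they have to be found in the camera images.
- nest: Fixed aluminium twin nest block, 90 (x) by 180 (y) by 90 (z) mm, origin at the centre of its underside on the bench. Its levers stick out on its -x side. Two equal square pockets (38 mm wide) open in its top at y = +45 (a) and -45 (b). A dark steel fence 8 mm thick and 30 mm high stands on its top along y, from x = +35 to +43, so there is no room for a finger on the +x side of a part.
- pocket_a (a point): Centre of the mouth of pocket a (nest y = +45 mm), in the nest's top face, 90 mm above the bench; axes as the nest's.
- pocket_b (a point): Centre of the mouth of pocket b (nest y = -45 mm), in the nest's top face, 90 mm above the bench; axes as the nest's.
- lever_a (a joint): Angle (rad) of the ejector lever in front of pocket a: 0 = fully up (pad 17 degrees above level, part down in its pocket), 0.6 = fully down (17 degrees below level). Pressing the pad down turns it up to 0.6 and pushes the part in pocket a up by 46.7 mm per rad (28 mm in all). It stays where it is left (stiff pivot): 4 to 7 N at the pad moves it either way. Lifting the pad back lowers the ejector again.
- lever_b (a joint): Angle (rad) of the ejector lever in front of pocket b: 0 = fully up (pad 17 degrees above level, part down in its pocket), 0.6 = fully down (17 degrees below level). Pressing the pad down turns it up to 0.6 and pushes the part in pocket b up by 46.7 mm per rad (28 mm in all). It stays where it is left (stiff pivot): 4 to 7 N at the pad moves it either way. Lifting the pad back lowers the ejector again.
- pad_a (a point): Centre of the top face of the black thumb pad of lever a; moves with the lever. The pad is 34 mm long (along the lever), 26 mm wide (along nest y) and 10 mm thick, its centre 100 mm from the pivot; height of this point about 104 mm above the bench with the lever up, 45 mm fully down. Press it from above; to lift it, pinch its 26 mm width from above.
- pad_b (a point): The same point on the pad of lever b.
- pivot_a (a point): Pivot of lever a: on the nest's front face (nest x = -45, y = +45 mm), 70 mm above the bench; the lever turns about nest y.
- pivot_b (a point): Pivot of lever b (nest x = -45, y = -45 mm, 70 mm above the bench).
- block: The valve block to take out: plain aluminium, square 36 by 36 mm, 60 mm high, 0.14 to 0.28 kg, small dark ports in its faces; origin at the centre of its underside, z up. It starts in pocket a or b, sides parallel to the nest's, top flush with the nest's top; raised, 28 mm of it stand out.
- cartridge: Round aluminium cartridge, 36 mm across, 60 mm high, with a 12 mm stem 22 mm tall standing up from its top; seated in the other pocket. Origin at the centre of its underside. Stays where it is.
- tray: Fixed blue plastic tray, 95 (x) by 290 (y) by 22 mm high, walls 5 mm, floor 5 mm above the bench; two cross walls make three cells in a row along its y, centres at y = -95, 0, +95 mm, each 85 by 90 mm inside. Origin at the centre of its underside.
- liner: Thin dark rubber liner, 70 by 70 mm, lying in the middle of the empty cell; origin at the cell's centre on the tray's floor, 5 mm above the bench. The block goes here; its yaw does not matter.
- done_1: Finished valve block like the one to take out (36 by 36 by 60 mm), standing in another cell of the tray; origin at the centre of its underside. Leave alone.
- done_2: Another finished valve block in the remaining cell. Leave alone.
- valve: Small brass ball valve with a blue handle, 95 mm long over all, 50 mm high, lying on the bench near the robot; origin at the centre of its underside, handle to its +x. Leave alone.
- gauge: Pressure gauge on a fixed slim post standing between nest and tray: foot 44 mm across, post 16 mm, round gauge 46 mm across and 24 mm thick, top 206 mm above the bench; origin at the centre of its foot. An obstacle.
Things that resemble listed ones, but are neither listed nor needed, are in the scene too. Leave any pink look-alike of the block alone.

How it is judged:
On the way, in this order (a step that is already met when the one before it is completed fails the run):
1. the lever of the block's pocket is pressed down (past 0.5 rad) and the block has risen at least 20 mm in its pocket (((value of joint lever_a above 0.5 rad and z of block in the frame of pocket_a above -0.04 m and horizontal distance between block and pocket_a below 0.01 m) or (value of joint lever_b above 0.5 rad and z of block in the frame of pocket_b above -0.04 m and horizontal distance between block and pocket_b below 0.01 m))), for 0.1 s.
2. the block stands upright in the tray's empty cell, let go (horizontal distance between block and liner below 0.033 m and z of block in the frame of liner below 0.005 m and angle between block's own z axis and vertical below 0.1 rad and contact force between the fingers and block below 0.2 N), for 0.2 s.
At the end, for the whole second after the job is handed in: Block upright (0.1 rad), at rest and let go on the floor of the empty cell (within 33 mm of its centre, i.e. anywhere inside); both levers up (below 0.1 rad); cartridge moved under 8 mm; tray blocks and ball valve within 15 mm of their start and upright; block not dropped, gauge not bumped (all of step 2 and linear speed of block below 0.02 m/s and value of joint each of lever_a, lever_b below 0.1 rad and distance of each of done_1, done_2, valve from where it was at the start of the episode below 0.015 m and angle between each of done_1, done_2, valve's own z axis and vertical below 0.1 rad and distance of cartridge from where it was at the start of the episode below 0.008 m); the robot touches nothing.
It fails at once if the cartridge is raised or pulled from its pocket (8 mm) (distance of cartridge from where it was at the start of the episode above 0.008 m).
It fails at once if a block already in the tray is shifted 15 mm or tipped (distance of any of done_1, done_2 from where it was at the start of the episode above 0.015 m or angle between any of done_1, done_2's own z axis and vertical above 0.3 rad).
It fails at once if the ball valve is shifted 15 mm (distance of valve from where it was at the start of the episode above 0.015 m).
It fails at once if the gauge stand is bumped (over 5 N) (contact force between gauge and anything else above 5 N).
It fails at once if the block is dropped into the tray (loose and faster than 0.5 m/s, a fall of 13 mm) (horizontal distance between block and liner below 0.06 m and contact force between the fingers and block below 0.2 N and linear speed of block above 0.5 m/s).
It also fails if it takes over 61 s, if anything falls off the work surface, if the arm or the gripper's body presses on something with over 40 N, if the wrist force passes 120 N, or if a joint passes its speed limit or range.

## Working session

There is one attempt and no reset: what is moved stays moved. The work goes in short steps, Python scripts to look and compute and a tool call to move; the robot and the scene stay as the last step left them, time stands still between calls to the robot, and variables do not carry over. Pictures are saved under pics/ and viewed, at most 10 in all, crops included, and the job is handed in when it is done.

Besides the shell and the picture viewer there is one more tool, called after "Emit:" as a command line: name --argument value ..., lists and objects as JSON in quotes. send_rows: Moves the arm, as the interface text tells. Its arguments: {"type":"object","properties":{"increments":{"type":"array"},"force":{"type":"number"}},"required":["increments"]}

```bash
mkdir -p pics; python3 - <<'E'
from cell import arm
import cv2
for n in("scene","top"):
    im=arm.get_image(n);cv2.imwrite(f"pics/{n}0.png",im[:,:,::-1])
    p=arm.camera_params(n);print(n,p)
s=arm.observe();print(s)
E
```

```text
scene {'camera_matrix': array([[604.5505504 ,   0.        , 313.76694299],
       [  0.        , 604.5505504 , 232.84960196],
       [  0.        ,   0.        ,   1.        ]]), 'R': array([[-0.55378818,  0.83264283,  0.00495668],
       [ 0.71973596,  0.48167048, -0.4999737 ],
       [-0.418687  , -0.27331202, -0.8660264 ]]), 't': array([ 0.26697207, -0.34291559,  1.30755847])}
top {'camera_matrix': array([[532.94805948,   0.        , 308.10893561],
       [  0.        , 532.94805948, 231.73930995],
       [  0.        ,   0.        ,   1.        ]]), 'R': array([[-0.01126411, -0.99987827, -0.01079626],
       [-0.99821129,  0.01187799, -0.05859289],
       [ 0.05871399,  0.01011695, -0.99822358]]), 't': array([0.04778921, 0.54040458, 1.1428169 ])}
{'clock': 0.1, 'joints': array([-1.20759654,  0.43518089,  0.02495178,  1.57398144, -0.01156154,
        1.1340337 , -0.07508477]), 'dq': array([ 0.0005906 , -0.00215843,  0.00054893, -0.00375012,  0.00342267,
       -0.00041761,  0.00102859]), 'joint_efforts': array([ 2.89022035e-03, -6.69127035e+01,  9.87754539e-01, -3.15142965e+01,
       -6.05169847e-02,  3.73253028e-02,  5.03588535e-05]), 'position': array([0.28055182, 0.55797898, 0.22601563]), 'ee_rot': array([-7.25065245e-01, -3.05659028e+00,  2.27443726e-03]), 'force': array([ 0.68627247, -1.85084182,  0.05376569]), 'ft_torque': array([ 0.03089958, -0.0757651 , -0.02359201]), 'gripper_force': 0.0, 'width': 1.0007858105123448}
```

View pics/scene0.png

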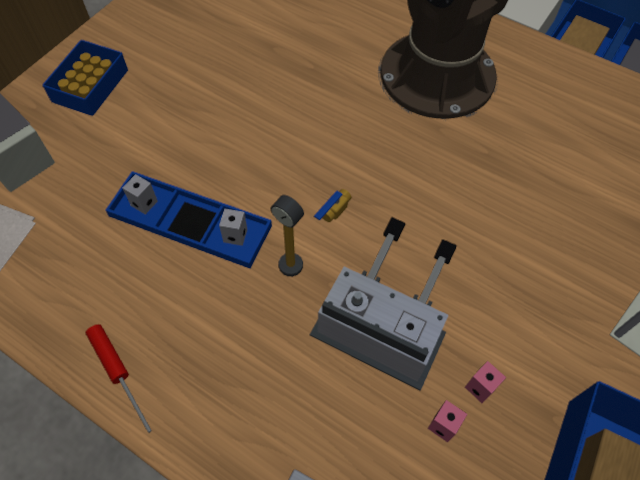

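View pics/top0.png

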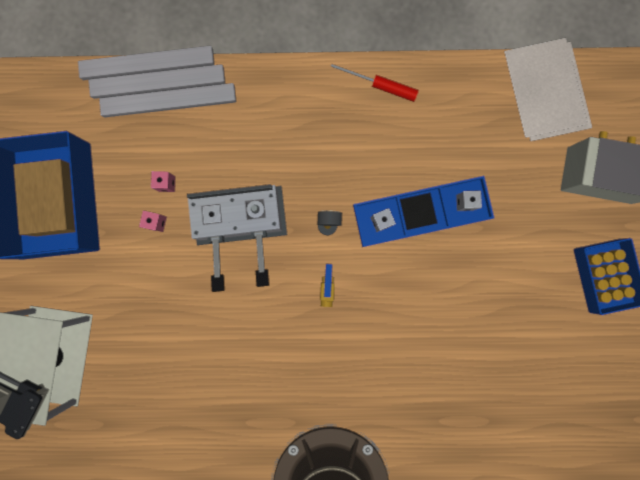

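The top view shows the nest at about (237,213), with the square block in the left pocket (211,214) and its lever pad at (217,284). The cartridge is in the right pocket (255,209) with its pad at (262,278). The liner is at (419,212), the gauge at (329,222) between nest and tray, and the ball valve at (327,285).

```bash
cat > h.py <<'E'
import numpy as np,cv2
from cell import arm
from scipy.spatial.transform import Rotation as Ro
def ray(n,uv,z):
    p=arm.camera_params(n);R,t=p["R"],p["t"]
    c=-R.T@t;d=R.T@np.linalg.inv(p["camera_matrix"])@np.array([*uv,1.])
    return c+d*(z-c[2])/d[2]
def blob(im,box,f,ero=0):
    x0,y0,x1,y1=box
    hsv=cv2.cvtColor(im,cv2.COLOR_RGB2HSV)[y0:y1,x0:x1].astype(int)
    m=f(hsv[...,0],hsv[...,1],hsv[...,2]).astype(np.uint8)
    cs,_=cv2.findContours(m,cv2.RETR_EXTERNAL,cv2.CHAIN_APPROX_NONE)
    c=max(cs,key=cv2.contourArea)+np.array([x0,y0])
    return c,cv2.minAreaRect(c.astype(np.float32))
E
python3 - <<'E'
from h import *
im=cv2.imread("pics/top0.png")[:,:,::-1].copy();sc=cv2.imread("pics/scene0.png")[:,:,::-1].copy()
dark=lambda h,s,v:v<45
for nm,box,z in(("padL",(205,268,230,298),.104),("padR",(250,264,274,294),.104),("liner",(395,185,445,238),.005)):
    c,r=blob(im,box,dark);print(nm,r,ray("top",r[0],z))
for nm,box,z in(("padL",(430,235,460,268),.104),("padR",(380,212,410,245),.104),("liner",(160,195,222,245),.005)):
    c,r=blob(sc,box,dark);print("sc",nm,r,ray("scene",r[0],z))
c,r=blob(im,(200,203,222,225),lambda h,s,v:v<90);print("port",r,ray("top",r[0],.09))
c,r=blob(sc,(398,315,422,337),lambda h,s,v:v<90);print("sc port",r,ray("scene",r[0],.09))
c,r=blob(im,(345,170,500,250),lambda h,s,v:(s>150)&(h>100)&(h<125));print("tray",r,ray("top",r[0],.02))
print(cv2.boxPoints(r)); print([ray("top",q,.02)[:2].round(3) for q in cv2.boxPoints(r)])
for n,uv,z in(("scene",(291,265),.01),("scene",(287,211),.18),("top",(329,222),.206),("top",(327,290),.03)):print(n,uv,ray(n,uv,z))
cv2.imwrite("pics/z1.png",cv2.resize(im[170:310,180:350],None,fx=4.5,fy=4.2,interpolation=2)[:,:,::-1])
E
```

```text
padL ((217.5, 282.5), (11.0, 15.0), 0.0) [0.43612798 0.22316377 0.104     ]
padR ((261.820556640625, 277.6676330566406), (14.8024263381958, 10.73751163482666), 85.60128784179688) [0.44479511 0.13429965 0.104     ]
liner ((418.1058349609375, 210.97645568847656), (29.7194766998291, 29.50254249572754), 77.47119140625) [ 0.5843625 -0.2003741  0.005    ]
sc padL ((444.9755859375, 251.21951293945312), (15.505152702331543, 19.835420608520508), 24.775142669677734) [0.43951598 0.22446139 0.104     ]
sc padR ((393.8000793457031, 228.90003967285156), (14.758047103881836, 19.677398681640625), 26.56505012512207) [0.44915287 0.13527411 0.104     ]
sc liner ((191.38902282714844, 221.30120849609375), (38.57084274291992, 31.903667449951172), 20.2248592376709) [ 0.5854938  -0.20190508  0.005     ]
port ((211.0, 214.0), (4.0, 4.0), 90.0) [0.57525017 0.23882523 0.09      ]
sc port ((409.5, 326.0), (6.0, 7.0), 90.0) [0.57712961 0.23819445 0.09      ]
tray ((423.2176818847656, 210.9979248046875), (42.260372161865234, 133.54917907714844), 77.69197845458984) [ 0.58274781 -0.20846992  0.02      ]
[[353.47357 204.58755]
 [483.95325 176.11926]
 [492.9618  217.4083 ]
 [362.48212 245.87659]]
[array([ 0.599, -0.058]), array([ 0.657, -0.342]), array([ 0.567, -0.359]), array([ 0.509, -0.076])]
scene (291, 265) [0.55967933 0.00344293 0.01      ]
scene (287, 211) [ 0.55590015 -0.00085246  0.18      ]
top (329, 222) [0.54704334 0.00140711 0.206     ]
top (327, 290) [0.41509521 0.00247797 0.03      ]
```

View pics/z1.png

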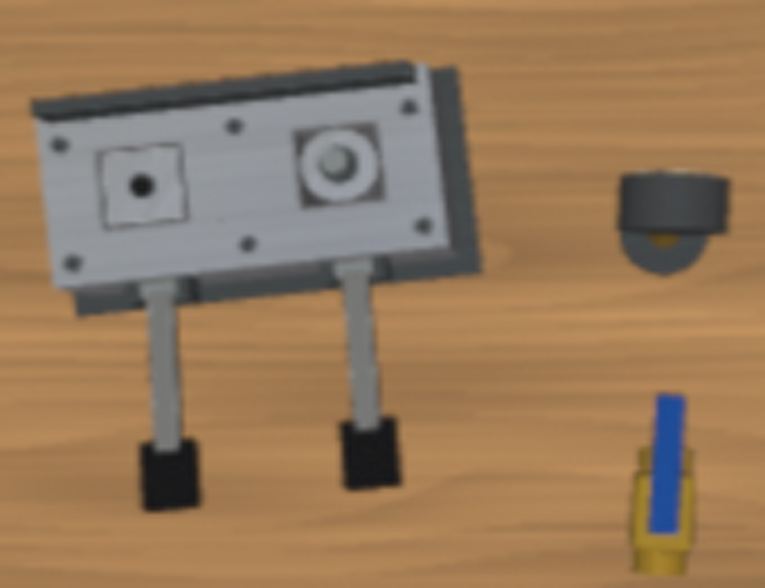

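The crop confirms that the block, flush and square, is in the left pocket (lever a), and the nest yaw is about 0.1. The measured heights and distances are consistent: pad to block is 140 mm as expected. A vertical gripper pinching the lowered pad would hit pad b, which sits 90 mm to the side and would be under the 190 mm body. So I will do the lever work with the tool tilted back about 45°.

```bash
cat >> h.py <<'E'
PSI=0.098
def Rt(psi,tilt,flip):
    ex=np.array([np.cos(psi),np.sin(psi),0]);ey=np.array([-np.sin(psi),np.cos(psi),0])
    z=np.sin(tilt)*ex-np.cos(tilt)*np.array([0,0,1.]);y=ey*flip
    return np.c_[np.cross(y,z),y,z]
def nest(x,y,z):  # block at nest (0,.045)
    b=np.array([.5765,.2385]);c,s=np.cos(PSI),np.sin(PSI);y-=.045
    return np.array([b[0]+c*x-s*y,b[1]+s*x+c*y,z])
def plan(p,R):
    s=arm.observe();R0=Ro.from_rotvec(s["ee_rot"]).as_matrix();d=p-s["position"]
    print("t",s["clock"],"pos",s["position"].round(4),"w",round(s["width"],3),"gf",round(s["gripper_force"],1),"F",s["force"].round(1))
    print("target",p.round(4),"turn",Ro.from_matrix(R0.T@R).as_rotvec().round(3),"shift_now cm",(R0.T@d*100).round(2),"shift_after cm",(R.T@d*100).round(2))
E
python3 - <<'E'
from h import *
R0=Ro.from_rotvec(arm.observe()["ee_rot"]).as_matrix();print(R0.round(3))
p=nest(-.20,.045,.26)
for f in(1,-1):
    plan(p,Rt(PSI,0,f));plan(p,Rt(PSI,.8,f))
E
```

```text
[[-0.893  0.449 -0.001]
 [ 0.449  0.893 -0.001]
 [-0.    -0.001 -1.   ]]
t 0.1 pos [0.2806 0.558  0.226 ] w 1.001 gf 0.0 F [ 0.7 -1.9  0.1]
target [0.3775 0.2189 0.26  ] turn [-0.001 -0.    -0.564] shift_now cm [-23.89 -25.94  -3.36] shift_after cm [ -6.33 -34.69  -3.4 ]
t 0.1 pos [0.2806 0.558  0.226 ] w 1.001 gf 0.0 F [ 0.7 -1.9  0.1]
target [0.3775 0.2189 0.26  ] turn [-0.227 -0.778 -0.533] shift_now cm [-23.89 -25.94  -3.36] shift_after cm [ -6.85 -34.69   2.17]
t 0.1 pos [0.2806 0.558  0.226 ] w 1.001 gf 0.0 F [ 0.7 -1.9  0.1]
target [0.3775 0.2189 0.26  ] turn [-0.000e+00  2.000e-03  2.578e+00] shift_now cm [-23.89 -25.94  -3.36] shift_after cm [ 6.33 34.69 -3.4 ]
t 0.1 pos [0.2806 0.558  0.226 ] w 1.001 gf 0.0 F [ 0.7 -1.9  0.1]
target [0.3775 0.2189 0.26  ] turn [-1.016  0.296  2.401] shift_now cm [-23.89 -25.94  -3.36] shift_after cm [ 6.85 34.69  2.17]
```

Emit:
send_rows --increments '[[0,[-2,-2,-1],[0,0,0]],[0,[-3,-3.3,-1],[0,0,0]],[0,[-3,-3.3,-0.4],[0,0,0]],[0,[-3,-3.3,-0.4],[0,0,0]],[0,[-3,-3.3,-0.4],[0,0,0]]]' --force 20

```text
clock: 0.6
position: [0.3377, 0.3577, 0.2586]
ee_rot: [-0.725, -3.057, 0.001]
force: [1.7, 0.3, 0.6]
width: 0.618
gripper_force: 0.0
```

Emit:
send_rows --increments '[[0,[-3,-3.3,0],[0,0,0]],[0,[-3,-3.3,0],[0,0,0]],[0,[-3,-3.3,0],[0,0,-0.14]],[0,[0,0,0],[0,0,-0.14]],[0,[0,0,0],[0,0,-0.14]]]'

```text
clock: 1.1
position: [0.3733, 0.2311, 0.2587]
ee_rot: [-0.077, -3.141, 0.0]
force: [-0.7, 0.2, 0.4]
width: 0.176
gripper_force: 0.0
```

Emit:
send_rows --increments '[[0,[0,0,0],[0,0,-0.14]],[0,[0,0,0],[0,-0.13,0]],[0,[0,0,0],[0,-0.13,0]],[0,[0,0,0],[0,-0.13,0]],[0,[0,0,0],[0,-0.13,0]]]'

```text
clock: 1.6
position: [0.3726, 0.2322, 0.2587]
ee_rot: [-0.116, 2.637, 0.029]
force: [0.7, -0.7, -0.1]
width: 0.006
gripper_force: 0.0
```

Emit:
send_rows --increments '[[0,[0,0,0],[0,-0.13,0]],[0,[0,0,0],[0,-0.13,0]],[0,[0,0,0],[0,0,0]]]'

```text
clock: 1.9
position: [0.3721, 0.2277, 0.2555]
ee_rot: [-0.105, 2.46, 0.015]
force: [-0.4, 0.3, 0.2]
width: 0.004
gripper_force: 0.0
```

```bash
python3 - <<'E'
from h import *
plan(nest(-.147,.045,.130),Rt(PSI,.8,1)); print(arm.observe()["joints"].round(2))
E
```

```text
t 1.9 pos [0.3721 0.2277 0.2555] w 0.004 gf 0.0 F [-0.4  0.3  0.2]
target [0.4302 0.2241 0.13  ] turn [-0.024 -0.121 -0.003] shift_now cm [ 3.4  -0.62 13.39] shift_after cm [ 5.   -0.92 12.86]
[-0.93 -0.11 -0.24  2.4   0.92  0.74 -0.19]
```

Emit:
send_rows --increments '[[0,[1.1,-0.2,4],[0,0,0]],[0,[1.2,-0.2,4],[0,0,0]],[0,[1.2,-0.2,4],[0,0,0]],[0,[0,0,0],[-0.02,-0.1,0]],[0,[0,0,0],[0,0,0]]]'

```text
clock: 2.4
position: [0.4199, 0.2183, 0.1432]
ee_rot: [-0.11, 2.417, -0.004]
force: [-0.7, -0.0, 0.4]
width: 0.002
gripper_force: 0.0
```

```bash
python3 - <<'E'
from h import *
plan(nest(-.147,.045,.130),Rt(PSI,.8,1)); plan(nest(-.147,.045,.030),Rt(PSI,.8,1)); print(arm.observe()["joints"].round(2))
E
```

```text
t 2.4 pos [0.4199 0.2183 0.1432] w 0.002 gf 0.0 F [-0.7 -0.   0.4]
target [0.4302 0.2241 0.13  ] turn [-0.037 -0.079  0.009] shift_now cm [0.05 0.55 1.69] shift_after cm [0.19 0.48 1.7 ]
t 2.4 pos [0.4199 0.2183 0.1432] w 0.002 gf 0.0 F [-0.7 -0.   0.4]
target [0.4302 0.2241 0.03  ] turn [-0.037 -0.079  0.009] shift_now cm [6.65 0.88 9.19] shift_after cm [7.36 0.48 8.66]
[-0.72  0.22 -0.4   2.54  1.61  0.69 -0.9 ]
```

Emit:
send_rows --increments '[[0,[0.1,0.3,1.4],[-0.02,-0.04,0]],[0,[0.1,0.2,1.4],[-0.02,-0.04,0]],[0,[0,0,0],[0,0,0]]]'

```text
clock: 2.7
position: [0.4319, 0.2192, 0.1222]
ee_rot: [-0.141, 2.365, -0.002]
force: [-0.2, -0.1, 0.0]
width: 0.002
gripper_force: 0.0
```

```bash
python3 - <<'E'
from h import *
plan(nest(-.141,.045,.130),Rt(PSI,.8,1)); plan(nest(-.141,.045,.047),Rt(PSI,.8,1)); print(arm.observe()["joints"].round(2))
im=arm.get_image("scene");cv2.imwrite("pics/s1.png",im[:,:,::-1])
E
```

```text
t 2.7 pos [0.4319 0.2192 0.1222] w 0.002 gf 0.0 F [-0.2 -0.1  0. ]
target [0.4362 0.2247 0.13  ] turn [-0.028 -0.028  0.033] shift_now cm [-0.9   0.47 -0.24] shift_after cm [-0.89  0.51 -0.2 ]
t 2.7 pos [0.4319 0.2192 0.1222] w 0.002 gf 0.0 F [-0.2 -0.1  0. ]
target [0.4362 0.2247 0.047 ] turn [-0.028 -0.028  0.033] shift_now cm [4.88 0.82 5.71] shift_after cm [5.06 0.51 5.58]
[-0.48  0.38 -0.71  2.57  1.77  0.91 -1.05]
```

View pics/s1.png

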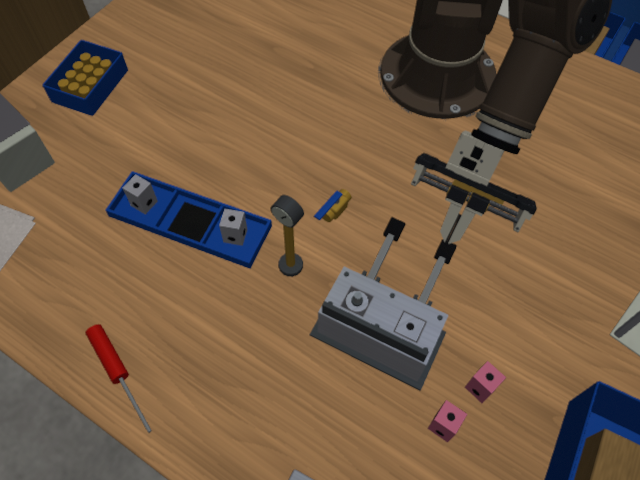

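Emit:
send_rows --increments '[[0,[0,0.5,0.2],[0,0,0]],[0,[0.8,0,0.8],[0,0,0]],[0,[0.8,0,0.8],[0,0,0]],[0,[0,0,0],[0,0,0]]]'

```text
clock: 3.15
position: [0.4325, 0.2257, 0.0983]
ee_rot: [-0.143, 2.362, 0.002]
force: [2.2, 2.1, 1.9]
width: 0.005
gripper_force: 1.5
```

```bash
python3 - <<'E'
from h import *
plan(nest(-.141,.045,.047),Rt(PSI,.75,1)); print(arm.observe()["joints"].round(2))
E
```

```text
t 3.15 pos [0.4325 0.2257 0.0983] w 0.005 gf 1.5 F [2.2 2.1 1.9]
target [0.4362 0.2247 0.047 ] turn [-0.025  0.025  0.033] shift_now cm [3.34 0.07 3.92] shift_after cm [ 3.24 -0.14  4.  ]
[-0.32  0.55 -0.95  2.57  1.8   1.12 -1.07]
```

Emit:
send_rows --increments '[[0,[0.5,0,0.6],[0,0.08,0]],[0,[0.5,0,0.7],[0,0.08,0]],[0,[0.5,0,0.8],[0,0,0]],[0,[0.5,0,0.8],[0,0,0]],[0,[0,0,0],[0,0,0]]]'

```text
clock: 3.65
position: [0.4361, 0.2245, 0.0653]
ee_rot: [-0.148, 2.517, -0.009]
force: [0.1, 1.2, 2.7]
width: 0.008
gripper_force: 1.0
```

```bash
python3 - <<'E'
from h import *
plan(nest(-.141,.045,.046),Rt(PSI,.62,1)); print(arm.observe()["joints"].round(2))
E
```

```text
t 3.65 pos [0.4361 0.2245 0.0653] w 0.008 gf 1.0 F [0.1 1.2 2.7]
target [0.4362 0.2247 0.046 ] turn [-0.029 -0.001  0.029] shift_now cm [1.11 0.1  1.57] shift_after cm [1.11 0.02 1.57]
[-0.22  0.56 -0.91  2.48  1.75  0.93 -0.89]
```

Emit:
send_rows --increments '[[0,[0.4,0,0.6],[0,0,0]],[0,[0.4,0,0.6],[0,0,0]],[0,[0.3,0,0.4],[0,0,0]],[0,[0.1,0,0.2],[0,0,0]],[0,[0,0,0],[0,0,0]]]'

```text
clock: 4.15
position: [0.4373, 0.224, 0.0464]
ee_rot: [-0.151, 2.51, -0.008]
force: [-14.8, -5.1, 46.0]
width: 0.004
gripper_force: 24.1
```

```bash
python3 - <<'E'
from h import *
plan(nest(-.160,.045,.16),Rt(PSI,0,1)); print(arm.observe()["joints"].round(2))
im=arm.get_image("scene");cv2.imwrite("pics/s2.png",cv2.resize(im[180:400,290:520],None,fx=2.5,fy=2.5)[:,:,::-1])
E
```

```text
t 4.15 pos [0.4373 0.224  0.0464] w 0.004 gf 24.1 F [-14.8  -5.1  46. ]
target [0.4173 0.2228 0.16  ] turn [-0.037  0.626  0.021] shift_now cm [ -5.02  -0.37 -10.38] shift_after cm [  2.01   0.08 -11.36]
[-0.24  0.62 -0.9   2.5   1.82  0.99 -0.96]
```

View pics/s2.png

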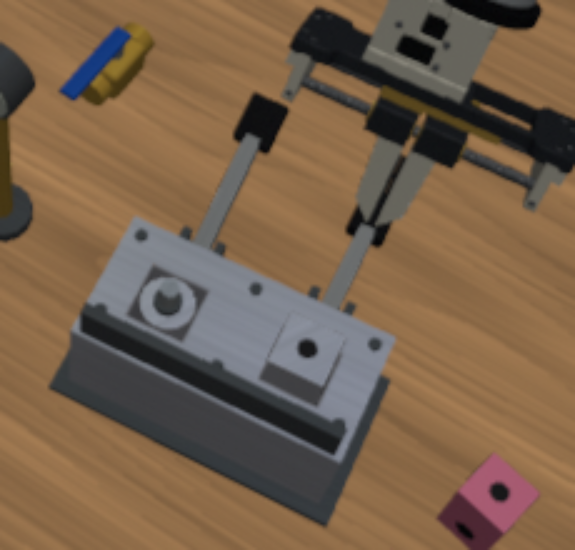

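The lever is at its stop (46 N) and the block stands out about 28 mm; pad b is clear. Next I retract, straighten the tool and measure the block.

Emit:
send_rows --increments '[[0,[-0.5,0,-1.5],[0,0,0]],[5,[-2,0,-4],[0,0,0]],[7,[-2,0,-4],[0,0,0]],[7,[-1,0,-2],[0,0.14,0]],[7,[-1,0,-2],[0,0.14,0]]]'

```text
clock: 4.7
position: [0.4157, 0.2166, 0.1662]
ee_rot: [-0.139, 2.65, -0.061]
force: [-0.0, -0.9, -0.0]
width: 0.303
gripper_force: 0.0
```

Emit:
send_rows --increments '[[7,[0,0,-1],[0,0.14,0]],[7,[0,0,-1],[0,0.14,0]],[7,[0,0,0],[0,0.08,0]],[7,[0,0,0],[0,0,0]]]'

```text
clock: 5.1
position: [0.4131, 0.2146, 0.1786]
ee_rot: [-0.122, 2.957, -0.099]
force: [0.1, -0.8, 0.1]
width: 0.652
gripper_force: 0.0
```

```bash
python3 - <<'E'
from h import *
plan(nest(0,.045,.19),Rt(PSI,0,1)); print(arm.observe()["joints"].round(2))
for n,box in(("scene",(395,300,425,335)),("top",(198,200,226,228))):
    im=arm.get_image(n)
    try:
        c,r=blob(im,box,lambda h,s,v:v<80);print(n,r,ray(n,r[0],.118))
    except Exception as e:print(e)
    cv2.imwrite(f"pics/{n}3.png",im[:,:,::-1])
E
```

```text
t 5.1 pos [0.4131 0.2146 0.1786] w 0.652 gf 0.0 F [ 0.1 -0.8  0.1]
target [0.5765 0.2385 0.19  ] turn [-0.075  0.177 -0.016] shift_now cm [-16.43   1.05   1.71] shift_after cm [-16.49   0.78  -1.14]
[ 0.17  0.35 -1.09  2.06  0.62  0.94  0.39]
scene ((405.1048278808594, 332.3561096191406), (21.162439346313477, 6.4255595207214355), 24.775142669677734) [0.60115128 0.23964941 0.118     ]
top ((208.0, 212.5), (3.0, 4.0), 90.0) [0.57567483 0.23940484 0.118     ]
```

Emit:
send_rows --increments '[[7,[0,0.1,0],[-0.04,0.09,-0.01]],[7,[0,0.1,0],[-0.04,0.09,-0.01]],[7,[-4,0.2,-0.3],[0,0,0]],[7,[-4,0.2,-0.3],[0,0,0]],[7,[-4,0.2,-0.3],[0,0,0]]]'

```text
clock: 5.7
position: [0.5296, 0.2353, 0.1857]
ee_rot: [0.17, -3.135, 0.002]
force: [0.7, -0.5, 0.9]
width: 0.761
gripper_force: 0.0
```

Emit:
send_rows --increments '[[7,[-4,0.2,-0.3],[0,0,0]],[7,[0,0,0],[0,0,0]]]'

```text
clock: 5.9
position: [0.5723, 0.2417, 0.1881]
ee_rot: [0.165, -3.137, -0.001]
force: [0.8, 1.1, -0.5]
width: 0.762
gripper_force: 0.0
```

```bash
python3 - <<'E'
from h import *
plan(nest(0,.0455,.095),Rt(PSI,0,1)); print(arm.observe()["joints"].round(2))
E
```

```text
t 5.9 pos [0.5723 0.2417 0.1881] w 0.762 gf 0.0 F [ 0.8  1.1 -0.5]
target [0.5765 0.239  0.095 ] turn [ 0.001 -0.     0.007] shift_now cm [-0.39 -0.32  9.31] shift_after cm [-0.39 -0.31  9.31]
[ 0.14  0.67 -1.01  1.57  0.59  1.23  0.7 ]
```

Emit:
send_rows --increments '[[7,[-0.4,-0.3,2.3],[0,0,0]],[7,[0,0,4],[0,0,0]],[7,[0,0,2],[0,0,0]],[7,[0,0,1],[0,0,0]],[7,[0,0,0],[0,0,0]]]'

```text
clock: 6.4
position: [0.5712, 0.2389, 0.0951]
ee_rot: [0.171, -3.132, 0.001]
force: [0.3, -0.5, -0.5]
width: 0.763
gripper_force: 0.0
```

```bash
python3 - <<'E'
from h import *
plan(nest(0,.0455,.095),Rt(PSI,0,1))
im=arm.get_image("scene");cv2.imwrite("pics/s4.png",cv2.resize(im[180:400,290:520],None,fx=2.5,fy=2.5)[:,:,::-1])
E
```

```text
t 6.4 pos [0.5712 0.2389 0.0951] w 0.763 gf 0.0 F [ 0.3 -0.5 -0.5]
target [0.5765 0.239  0.095 ] turn [-0.    -0.005  0.011] shift_now cm [-0.53 -0.05  0.01] shift_after cm [-0.53 -0.04  0.01]
```

View pics/s4.png

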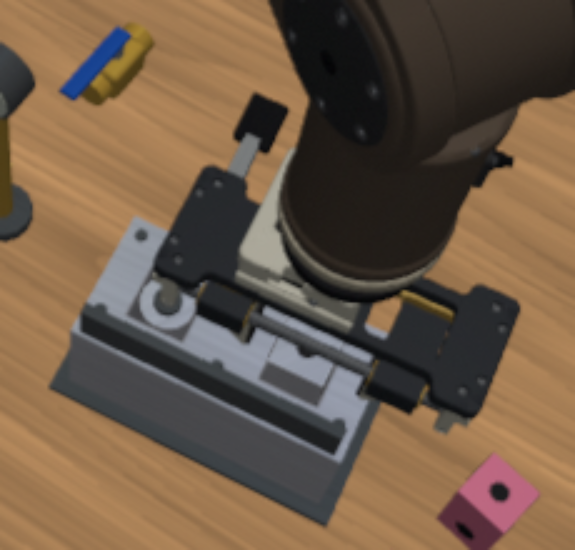

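The fingers straddle the raised block and are clear of the stem and the fence. I centre them slightly and grip.

Emit:
send_rows --increments '[[7,[-0.4,0,0],[0,0,0]],[3,[0,0,0],[0,0,0]],[3,[0,0,0],[0,0,0]],[3,[0,0,0],[0,0,0]],[3,[0,0,0],[0,0,0]]]' --force 25

```text
clock: 6.95
position: [0.5768, 0.239, 0.0962]
ee_rot: [0.167, -3.133, -0.002]
force: [0.6, -0.1, -0.5]
width: 0.463
gripper_force: 0.0
```

Emit:
send_rows --increments '[[3,[0,0,0],[0,0,0]],[3,[0,0,0],[0,0,0]]]'

```text
clock: 7.15
position: [0.5767, 0.239, 0.096]
ee_rot: [0.167, -3.133, -0.002]
force: [-0.2, -1.4, 0.8]
width: 0.386
gripper_force: 24.9
```

Emit:
send_rows --increments '[[3,[0,0,-0.5],[0,0,0]],[3,[0,0,-1.5],[0,0,0]],[3,[0,0,-2.5],[0,0,0]],[3,[0,0,-3],[0,0,0]],[3,[0,0,-3],[0,0,0]]]' --force 30

```text
clock: 7.65
position: [0.5769, 0.2391, 0.2031]
ee_rot: [0.168, -3.133, -0.003]
force: [0.6, 0.1, -1.7]
width: 0.391
gripper_force: 29.9
```

Emit:
send_rows --increments '[[3,[0,0,-3],[0,0,0]],[3,[0,0,-3],[0,0,0]],[3,[0,0,-3],[0,0,0]],[3,[0,0,-1],[0,0,0]],[3,[0,0,0],[0,0,0]]]'

```text
clock: 8.15
position: [0.5778, 0.2396, 0.3029]
ee_rot: [0.168, -3.135, -0.004]
force: [-0.1, 0.2, -1.9]
width: 0.39
gripper_force: 29.9
```

```bash
python3 - <<'E'
from h import *
plan(np.array([.585,-.201,.30]),Rt(PSI,0,1)); print(arm.observe()["joints"].round(2))
E
```

```text
t 8.15 pos [0.5778 0.2396 0.3029] w 0.39 gf 29.9 F [-0.1  0.2 -1.9]
target [ 0.585 -0.201  0.3  ] turn [ 0.003 -0.002  0.009] shift_now cm [  4.   -43.88   0.18] shift_after cm [  3.6  -43.92   0.29]
[ 0.15  0.59 -1.06  1.4   0.51  1.44  0.78]
```

Emit:
send_rows --increments '[[3,[0.1,-1.5,0],[0,0,0]],[3,[0.3,-3,0],[0,0,0]],[3,[0.3,-3,0],[0,0,0]],[3,[0.3,-3,0],[0,0,0]],[3,[0.3,-3,0],[0,0,0]]]'

```text
clock: 8.65
position: [0.5783, 0.1015, 0.299]
ee_rot: [0.168, -3.13, -0.001]
force: [0.2, -1.0, -1.3]
width: 0.389
gripper_force: 29.9
```

Emit:
send_rows --increments '[[3,[0.3,-3,0],[0,0,0]],[3,[0.3,-3,0],[0,0,0]],[3,[0.3,-3,0],[0,0,0]],[3,[0.3,-3,0],[0,0,0]],[3,[0.3,-3,0],[0,0,0]]]'

```text
clock: 9.15
position: [0.5792, -0.0491, 0.2989]
ee_rot: [0.167, -3.13, -0.002]
force: [0.1, -0.5, -2.0]
width: 0.392
gripper_force: 29.9
```

Emit:
send_rows --increments '[[3,[0.3,-3,0],[0,0,0]],[3,[0.3,-3,0],[0,0,0]],[3,[0.3,-3,0],[0,0,0]],[3,[0.3,-3,0],[0,0,0]],[3,[0.2,-2,0],[0,0,0]]]'

```text
clock: 9.65
position: [0.5801, -0.1913, 0.2983]
ee_rot: [0.164, -3.13, -0.002]
force: [0.6, -0.6, -2.3]
width: 0.389
gripper_force: 29.9
```

```bash
python3 - <<'E'
from h import *
plan(np.array([.585,-.201,.044]),Rt(PSI,0,1)); print(arm.observe()["joints"].round(2))
E
```

```text
t 9.65 pos [ 0.5801 -0.1913  0.2983] w 0.389 gf 29.9 F [ 0.6 -0.6 -2.3]
target [ 0.585 -0.201  0.044] turn [ 0.002 -0.007  0.006] shift_now cm [-0.57 -1.06 25.43] shift_after cm [-0.39 -1.02 25.43]
[ 0.89  0.59 -1.09  1.43  0.52  1.44  1.47]
```

Emit:
send_rows --increments '[[3,[-0.3,-0.5,1],[0,0,0]],[3,[-0.3,-0.5,3],[0,0,0]],[3,[0,0,4],[0,0,0]],[3,[0,0,4],[0,0,0]],[3,[0,0,4],[0,0,0]]]'

```text
clock: 10.15
position: [0.5865, -0.1959, 0.1375]
ee_rot: [0.17, -3.131, -0.004]
force: [-0.3, -0.0, -1.5]
width: 0.391
gripper_force: 29.9
```

Emit:
send_rows --increments '[[3,[0,0,4],[0,0,0]],[3,[0,0,2],[0,0,0]],[3,[0,0,1.5],[0,0,0]],[3,[0,0,0],[0,0,0]]]'

```text
clock: 10.55
position: [0.5855, -0.1962, 0.0629]
ee_rot: [0.169, -3.129, -0.005]
force: [-0.3, -0.1, -1.7]
width: 0.391
gripper_force: 29.9
```

```bash
python3 - <<'E'
from h import *
plan(np.array([.585,-.201,.043]),Rt(PSI,0,1))
im=arm.get_image("scene");cv2.imwrite("pics/s5.png",cv2.resize(im[130:290,80:320],None,fx=3,fy=3)[:,:,::-1])
E
```

```text
t 10.55 pos [ 0.5855 -0.1962  0.0629] w 0.391 gf 29.9 F [-0.3 -0.1 -1.7]
target [ 0.585 -0.201  0.043] turn [ 0.003 -0.008  0.01 ] shift_now cm [ 0.09 -0.48  1.98] shift_after cm [ 0.1  -0.47  1.99]
```

View pics/s5.png

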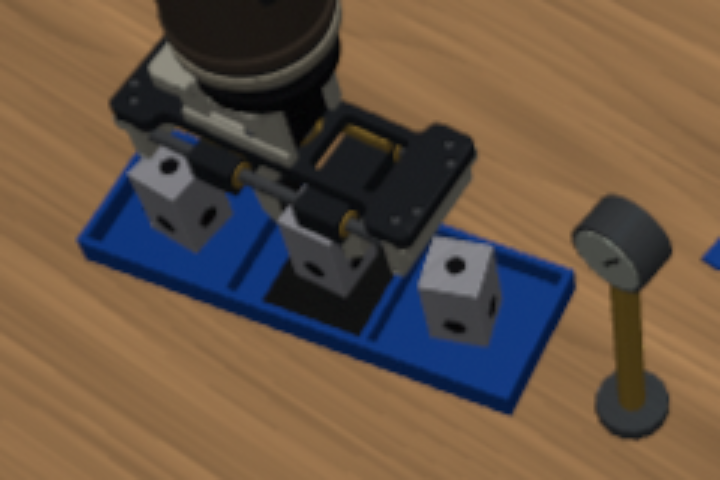

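The block hangs upright over the liner, between the two finished blocks and clear of them. I lower it slowly until it touches.

Emit:
send_rows --increments '[[3,[0,-0.3,0.6],[0,0,0]],[3,[0,0,0.6],[0,0,0]],[3,[0,0,0.4],[0,0,0]],[3,[0,0,0.2],[0,0,0]],[3,[0,0,0],[0,0,0]]]'

```text
clock: 11.1
position: [0.5873, -0.2002, 0.0473]
ee_rot: [0.168, -3.132, -0.002]
force: [0.4, 0.1, -1.1]
width: 0.393
gripper_force: 29.9
```

Emit:
send_rows --increments '[[3,[0,0,0.1],[0,0,0]],[3,[0,0,0.1],[0,0,0]],[3,[0,0,0],[0,0,0]]]'

```text
clock: 11.4
position: [0.5874, -0.2002, 0.0454]
ee_rot: [0.167, -3.133, -0.002]
force: [0.3, 0.1, -2.0]
width: 0.392
gripper_force: 29.9
```

Emit:
send_rows --increments '[[3,[0,0,0.1],[0,0,0]],[3,[0,0,0.1],[0,0,0]],[3,[0,0,0.1],[0,0,0]],[3,[0,0,0],[0,0,0]]]'

```text
clock: 11.8
position: [0.5875, -0.2002, 0.0431]
ee_rot: [0.167, -3.133, -0.001]
force: [-1.4, -0.6, 4.2]
width: 0.392
gripper_force: 29.9
```

The block is resting on the liner (+4 N upward). I release it.

Emit:
send_rows --increments '[[4.2,[0,0,0],[0,0,0]],[5,[0,0,0],[0,0,0]],[5.4,[0,0,0],[0,0,0]],[5.4,[0,0,0],[0,0,0]],[5.4,[0,0,0],[0,0,0]]]'

```text
clock: 12.3
position: [0.5874, -0.2002, 0.0424]
ee_rot: [0.167, -3.133, -0.002]
force: [0.6, 0.6, -0.0]
width: 0.582
gripper_force: 0.0
```

Emit:
send_rows --increments '[[5.4,[0,0,-0.5],[0,0,0]],[5.4,[0,0,-2],[0,0,0]],[5.4,[0,0,-3],[0,0,0]],[5.4,[0,0,-4],[0,0,0]],[5.4,[0,0,-4],[0,0,0]]]'

```text
clock: 12.8
position: [0.5877, -0.2001, 0.179]
ee_rot: [0.168, -3.132, -0.003]
force: [0.8, 0.4, 0.3]
width: 0.59
gripper_force: 0.0
```

Emit:
send_rows --increments '[[5.4,[0,0,-4],[0,0,0]],[5.4,[0,0,-4],[0,0,0]],[5.4,[0,0,-3],[0,0,0]],[5.4,[0,0,0],[0,0,0]]]'

```text
clock: 13.2
position: [0.5904, -0.1996, 0.2926]
ee_rot: [-0.168, 3.135, -0.0]
force: [0.1, 0.9, 0.5]
width: 0.585
gripper_force: 0.0
```

```bash
python3 - <<'E'
from h import *
plan(nest(-.16,.045,.29),Rt(PSI,0,1)); print(arm.observe()["joints"].round(2))
im=arm.get_image("scene");cv2.imwrite("pics/s6.png",im[:,:,::-1])
E
```

```text
t 13.2 pos [ 0.5904 -0.1996  0.2926] w 0.585 gf 0.0 F [0.1 0.9 0.5]
target [0.4173 0.2228 0.29  ] turn [-0.     0.002  0.009] shift_now cm [12.69 43.85  0.22] shift_after cm [13.09 43.74  0.26]
[ 0.88  0.6  -1.08  1.42  0.53  1.43  1.48]
```

View pics/s6.png

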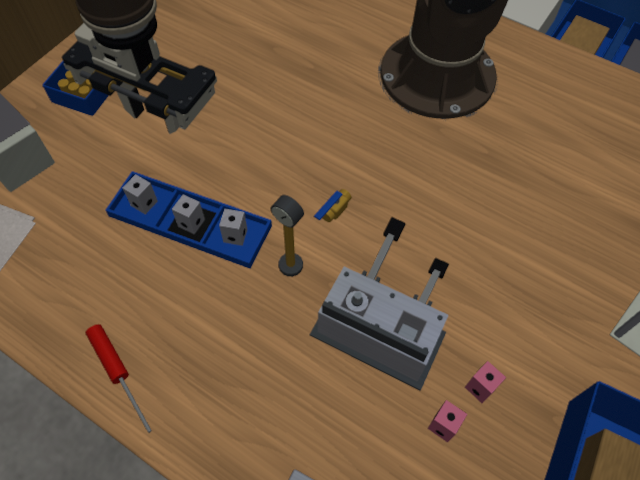

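The block is upright on the liner at (187,213), neighbours in place; the lever is down with its pad at (438,268). I go back over the gauge to the lever.

Emit:
send_rows --increments '[[5.4,[0.5,2,0],[0,0,0]],[5.4,[0.8,3.5,0],[0,0,0]],[5.4,[0.8,3.5,0],[0,0,0]],[5.4,[0.8,3.5,0],[0,0,0]],[5.4,[1,3.5,0],[0,0,0]]]'

```text
clock: 13.75
position: [0.5314, -0.0445, 0.2868]
ee_rot: [0.167, -3.131, -0.002]
force: [0.2, 0.9, -0.6]
width: 0.59
gripper_force: 0.0
```

Emit:
send_rows --increments '[[5.4,[1,3.5,0],[0,0,0]],[5.4,[1,3.5,0],[0,0,0]],[5.4,[1,3.5,0],[0,0,0]],[5.4,[1,3.5,0],[0,0,0]],[5.4,[1,3.5,0],[0,0,0]]]'

```text
clock: 14.25
position: [0.463, 0.1238, 0.2874]
ee_rot: [0.167, -3.131, -0.001]
force: [1.0, 0.4, 0.3]
width: 0.588
gripper_force: 0.0
```

Emit:
send_rows --increments '[[5.4,[1.4,3.5,0],[0,0,0]],[5.4,[1.4,3.5,1],[0,0,0]],[5.4,[1,3,2],[0,0,0]],[5.4,[0,0,2],[0,0,0]],[5.4,[0,0,0],[0,0,0]]]'

```text
clock: 14.75
position: [0.4136, 0.2178, 0.2361]
ee_rot: [0.171, -3.128, 0.002]
force: [-1.0, 0.2, 0.6]
width: 0.586
gripper_force: 0.0
```

```bash
python3 - <<'E'
from h import *
print(arm.observe()["joints"].round(2))
plan(nest(-.175,.045,.15),Rt(PSI-.12,.6,1))
im=arm.get_image("top")
cv2.imwrite("pics/t7.png",im[:,:,::-1])
im=arm.get_image("scene")
c,r=blob(im,(422,252,455,285),lambda h,s,v:v<45);print("pad",r,ray("scene",r[0],.045))
print("expect",nest(-.1406-.003,.045,.045))
E
```

```text
[ 0.3   0.39 -1.15  1.86  0.38  1.15  0.69]
t 14.75 pos [0.4136 0.2178 0.2361] w 0.586 gf 0.0 F [-1.   0.2  0.6]
target [0.4023 0.2214 0.15  ] turn [ 0.038 -0.608  0.128] shift_now cm [1.01 0.49 8.62] shift_after cm [5.8  0.34 6.46]
pad ((438.1236877441406, 267.7216491699219), (14.824053764343262, 15.43326187133789), 23.96249008178711) [0.43962025 0.22427429 0.045     ]
expect [0.43358902 0.22444972 0.045     ]
```

Emit:
send_rows --increments '[[5.4,[0.3,0.3,4],[0,0,0]],[5.4,[0.3,0.2,4],[0,0,0]],[5.4,[0,0,0],[0.01,-0.12,0.03]],[5.4,[0,0,0],[0.01,-0.12,0.03]],[5.4,[0,0,0],[0.01,-0.12,0.03]]]'

```text
clock: 15.35
position: [0.4097, 0.2226, 0.1593]
ee_rot: [-0.018, 2.786, -0.012]
force: [0.9, 0.1, 0.7]
width: 0.588
gripper_force: 0.0
```

Emit:
send_rows --increments '[[5.4,[0,0,0],[0.01,-0.12,0.03]],[5.4,[0,0,0],[0,-0.12,0.01]],[5.4,[0,0,0],[0,0,0]]]'

```text
clock: 15.65
position: [0.4082, 0.2203, 0.1576]
ee_rot: [0.018, 2.615, -0.032]
force: [-0.2, 0.9, -0.0]
width: 0.588
gripper_force: 0.0
```

```bash
python3 - <<'E'
from h import *
print(arm.observe()["joints"].round(2))
plan(nest(-.165,.045,.09),Rt(PSI-.12,.6,1))
plan(nest(-.150,.045,.035),Rt(PSI-.12,.6,1))
E
```

```text
[-0.18  0.22 -0.87  2.35  1.12  0.71 -0.37]
t 15.65 pos [0.4082 0.2203 0.1576] w 0.588 gf 0.0 F [-0.2  0.9 -0. ]
target [0.4123 0.2224 0.09  ] turn [-0.014 -0.074  0.013] shift_now cm [3.04 0.34 6.05] shift_after cm [3.48 0.21 5.81]
t 15.65 pos [0.4082 0.2203 0.1576] w 0.588 gf 0.0 F [-0.2  0.9 -0. ]
target [0.4272 0.2238 0.035 ] turn [-0.014 -0.074  0.013] shift_now cm [ 4.52  0.62 11.55] shift_after cm [ 5.36  0.39 11.19]
```

Emit:
send_rows --increments '[[5.4,[1,0.1,2],[0,0,0]],[5.4,[1,0.1,2],[0,0,0]],[5.4,[1,0.1,2],[0,0,0]],[5.4,[0,0,0],[-0.01,-0.07,0.01]],[5.4,[0,0,0],[0,0,0]]]'

```text
clock: 16.15
position: [0.413, 0.2208, 0.0891]
ee_rot: [0.027, 2.55, -0.02]
force: [0.4, -0.4, -0.1]
width: 0.59
gripper_force: 0.0
```

```bash
python3 - <<'E'
from h import *
print(arm.observe()["joints"].round(2))
plan(nest(-.155,.045,.060),Rt(PSI-.12,.6,1))
plan(nest(-.150,.045,.035),Rt(PSI-.12,.6,1))
E
```

```text
[-0.35  0.42 -0.8   2.47  1.54  0.81 -0.89]
t 16.15 pos [0.413  0.2208 0.0891] w 0.59 gf 0.0 F [ 0.4 -0.4 -0.1]
target [0.4222 0.2233 0.06  ] turn [-0.008 -0.009  0.003] shift_now cm [0.85 0.29 2.93] shift_after cm [0.88 0.27 2.92]
t 16.15 pos [0.413  0.2208 0.0891] w 0.59 gf 0.0 F [ 0.4 -0.4 -0.1]
target [0.4272 0.2238 0.035 ] turn [-0.008 -0.009  0.003] shift_now cm [1.83 0.38 5.28] shift_after cm [1.88 0.33 5.26]
```

Emit:
send_rows --increments '[[5.4,[0.6,0.2,1.5],[0,0,0]],[5.4,[0.6,0.2,1.5],[0,0,0]],[5.4,[0.4,0,1.2],[0,0,0]],[5.4,[0.4,0,1.2],[0,0,0]],[5.4,[0,0,0],[0,0,0]]]'

```text
clock: 16.65
position: [0.4279, 0.2241, 0.0334]
ee_rot: [0.029, 2.551, -0.021]
force: [-0.2, 0.2, -0.1]
width: 0.586
gripper_force: 0.0
```

```bash
python3 - <<'E'
from h import *
print(arm.observe()["joints"].round(2))
plan(nest(-.150,.045,.033),Rt(PSI-.12,.6,1))
im=arm.get_image("scene");cv2.imwrite("pics/s8.png",cv2.resize(im[180:340,340:540],None,fx=3.5,fy=3.5)[:,:,::-1])
E
```

```text
[-0.38  0.6  -0.76  2.48  1.75  0.9  -1.08]
t 16.65 pos [0.4279 0.2241 0.0334] w 0.586 gf 0.0 F [-0.2  0.2 -0.1]
target [0.4272 0.2238 0.033 ] turn [-0.009 -0.009  0.002] shift_now cm [ 0.08 -0.03 -0.  ] shift_after cm [ 0.08 -0.03 -0.  ]
```

View pics/s8.png

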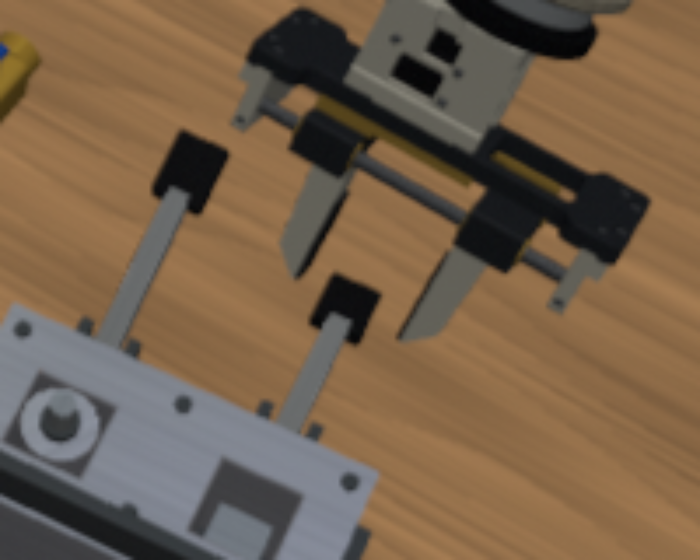

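The fingers flank the lowered pad (345,305) and clear pad b. I move in 5 mm and pinch.

Emit:
send_rows --increments '[[5.4,[-0.4,0,0.3],[0,0,0]],[2,[0,0,0],[0,0,0]],[2,[0,0,0],[0,0,0]],[2,[0,0,0],[0,0,0]],[2,[0,0,0],[0,0,0]]]' --force 25

```text
clock: 17.2
position: [0.4318, 0.223, 0.0341]
ee_rot: [0.03, 2.547, -0.02]
force: [-1.5, -6.9, 7.1]
width: 0.29
gripper_force: 24.5
```

Emit:
send_rows --increments '[[2,[0,0,0],[0,0,0]],[2,[0,0,0],[0,0,0]]]'

```text
clock: 17.4
position: [0.4319, 0.2231, 0.0342]
ee_rot: [0.029, 2.547, -0.02]
force: [-0.3, -6.6, 5.6]
width: 0.287
gripper_force: 24.8
```

```bash
python3 - <<'E'
from h import *
s=arm.observe();R=Ro.from_rotvec(s["ee_rot"]);p=s["position"];piv=nest(-.045,.045,.070)
ax=np.array([-np.sin(PSI),np.cos(PSI),0])
for a in(.1,.6):
    Q=Ro.from_rotvec(ax*a)
    p2=piv+Q.apply(p-piv);print(p2.round(4),"shift",(R.inv().apply(p2-p)*100).round(3),"turn",(R.inv()*Q*R).as_rotvec().round(3))
plan(p,R.as_matrix())
E
```

```text
[0.4288 0.2228 0.0444] shift [-0.319 -0.046 -1.016] turn [ 0.01   0.099 -0.008]
[0.4292 0.2228 0.0972] shift [-3.308 -0.082 -5.364] turn [ 0.058  0.595 -0.045]
t 17.4 pos [0.4319 0.2231 0.0342] w 0.287 gf 24.8 F [-0.3 -6.6  5.6]
target [0.4319 0.2231 0.0342] turn [0. 0. 0.] shift_now cm [0. 0. 0.] shift_after cm [0. 0. 0.]
```

Pinched at 26.4 mm. Now I swing the lever up about its pivot.

Emit:
send_rows --increments '[[2,[-0.3,0,-1],[0.01,0.1,-0.01]],[2,[-0.3,0,-1],[0.01,0.1,-0.01]],[2,[-0.3,0,-1],[0.01,0.1,-0.01]],[2,[0,0,0],[0,0,0]]]'

```text
clock: 17.8
position: [0.4263, 0.2221, 0.0556]
ee_rot: [0.013, 2.773, -0.074]
force: [-6.1, 5.2, 3.8]
width: 0.289
gripper_force: 25.5
```

```bash
python3 - <<'E'
from h import *
plan(np.array([.4292,.2228,.0982]),Rt(PSI-.12,0,1));print(arm.observe()["joints"].round(2))
E
```

```text
t 17.8 pos [0.4263 0.2221 0.0556] w 0.289 gf 25.5 F [-6.1  5.2  3.8]
target [0.4292 0.2228 0.0982] turn [-0.049  0.368  0.013] shift_now cm [-1.8  -0.14 -3.87] shift_after cm [-0.29  0.08 -4.26]
[-0.24  0.48 -0.74  2.31  1.24  0.67 -0.41]
```

Emit:
send_rows --increments '[[2,[-0.3,0,-1],[-0.01,0.1,0]],[2,[-0.3,0,-1],[-0.01,0.1,0]],[2,[-0.3,0,-1],[-0.01,0.1,0]],[2,[-0.2,0,-0.8],[-0.01,0.07,0]],[2,[0,0,0],[0,0,0]]]'

```text
clock: 18.3
position: [0.4271, 0.2224, 0.0895]
ee_rot: [0.026, 3.107, -0.032]
force: [-7.1, 9.7, 4.3]
width: 0.288
gripper_force: 25.6
```

```bash
python3 - <<'E'
from h import *
plan(np.array([.4292,.2228,.0982]),Rt(PSI-.12,0,1));print(arm.observe()["joints"].round(2))
im=arm.get_image("scene");cv2.imwrite("pics/s9.png",cv2.resize(im[180:340,340:540],None,fx=3.5,fy=3.5)[:,:,::-1])
E
```

```text
t 18.3 pos [0.4271 0.2224 0.0895] w 0.288 gf 25.6 F [-7.1  9.7  4.3]
target [0.4292 0.2228 0.0982] turn [-0.02   0.035  0.005] shift_now cm [-0.24  0.03 -0.86] shift_after cm [-0.21  0.05 -0.87]
[ 0.07  0.54 -0.93  2.04  0.64  0.86  0.33]
```

Emit:
send_rows --increments '[[2,[-0.1,0,-0.5],[0,0.03,0]],[2,[-0.1,0,-0.4],[0,0,0]],[2,[0,0,-0.2],[0,0,0]],[2,[0,0,0],[0,0,0]]]'

```text
clock: 18.75
position: [0.4291, 0.2224, 0.0988]
ee_rot: [0.023, 3.133, -0.033]
force: [3.3, 14.2, -21.5]
width: 0.284
gripper_force: 24.7
```

The force of −21 N at the expected height means the lever is at its upper stop. I release, retreat upward and check.

Emit:
send_rows --increments '[[5,[0,0,0],[0,0,0]],[5,[0,0,0],[0,0,0]],[5,[0,0,0],[0,0,0]],[5,[0,0,0],[0,0,0]],[5,[0,0,0],[0,0,0]]]'

```text
clock: 19.25
position: [0.43, 0.2193, 0.1]
ee_rot: [0.027, 3.132, -0.041]
force: [-0.3, 0.9, 0.0]
width: 0.543
gripper_force: 0.0
```

Emit:
send_rows --increments '[[5,[0,0,-1],[0,0,0]],[5,[0,0,-3],[0,0,0]],[5,[0,0,-4],[0,0,0]],[5,[0,0,-4],[0,0,0]],[5,[3,2,-2],[0,0,0]]]'

```text
clock: 19.75
position: [0.4026, 0.2428, 0.2426]
ee_rot: [0.036, 3.129, -0.037]
force: [0.1, 1.6, -0.6]
width: 0.545
gripper_force: 0.0
```

Emit:
send_rows --increments '[[5,[1,4,0],[0,0,0]],[5,[0,4,0],[0,0,0]],[5,[0,4,0],[0,0,0]],[5,[0,4,0],[0,0,0]],[5,[0,0,0],[0,0,0]]]'

```text
clock: 20.25
position: [0.3895, 0.4093, 0.236]
ee_rot: [0.017, 3.134, -0.033]
force: [-0.4, 1.4, 0.0]
width: 0.546
gripper_force: 0.0
```

```bash
python3 - <<'E'
from h import *
dark=lambda h,s,v:v<45
for n,b in(("top",(205,268,230,298)),("scene",(430,235,460,280))):
    im=arm.get_image(n)
    r=blob(im,b,dark)[1];print(n,r,ray(n,r[0],.104))
cv2.imwrite("pics/s10.png",im[:,:,::-1]);s=arm.observe();print(s["clock"],s["position"],s["force"])
E
```

```text
top ((217.0792236328125, 282.7920837402344), (14.726551055908203, 11.144415855407715), 84.2894058227539) [0.4355547  0.22400836 0.104     ]
scene ((444.9755859375, 251.21951293945312), (15.505152702331543, 19.835420608520508), 24.775142669677734) [0.43951598 0.22446139 0.104     ]
20.35 [0.39091211 0.40478687 0.23548957] [ 0.36061581 -0.37921224  0.48682805]
```

View pics/s10.png

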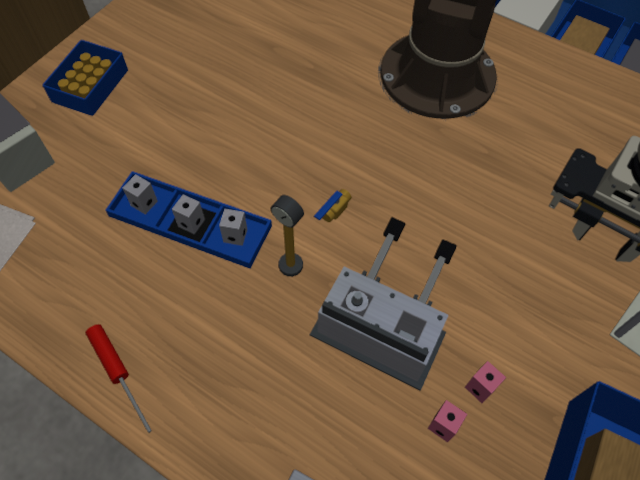

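The lever pad is back at exactly its starting pixel (445,251). The block stands in the middle cell at (187,213), everything else is unmoved, and the arm is clear.

```bash
python3 -c "
from cell import arm
print(arm.sign_off())"
```

```text
the job is handed in; nothing more can be done
None
```

The valve block from pocket a stands upright and released on the liner in the tray's empty cell, lever a is back fully up, and nothing else looks moved in the last picture; I handed the job in at about 20 s of the 61 s allowed, but the hand-in gave no verdict.

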